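Clear the grafting tray into the offcut crate

ROBOT

A 6-joint arm with a two-finger parallel gripper is mounted at the origin on the work surface. World frame = base frame: x ahead of the robot, y to its left, z up, the work surface at z = 0. Lengths are in mm, angles in rad, forces in N, time in s.
With the tool pointing down it reaches from about 275 to 750 mm from the base axis. Payload 10.2 kg.
Tool frame: the origin (TCP) lies between the finger pads; the fingertips stand 11 mm ahead of it and the grasp point (between the pads) lies 8 mm behind it; z points along the fingers, y is the line along which they close (so a half turn about z gives the same grasp; the last joint's range is limited). The gripper opens to 85 mm and grips with 20 to 120 N. Pads are 22 mm wide; open, the fingers measure 114 mm over their backs; the gripper's body (76 mm by 85 mm) begins 54 mm behind the grasp point. The pads swing forward as they close: fully open they stand 13 mm farther back than shut.
Start: joints at [-0.223, 0.313, 1.498, -0, 1.331, -0.223], TCP at [525.006, -0.013, 218.794] pointing down, gripper open.
Joint ranges: [-2.94, 2.94], [-0.97, 2.17], [0.19, 2.56], [-1.23, 4.37], [0.02, 3.11], [-2.88, 2.88]. Speed limits (rad/s): [2.39, 2.39, 3.01, 3.14, 3.14, 3.14].

INTERFACE

Orientations are given as a unit quaternion [w, x, y, z].
In Python, from rig import sense, eyes, finish_job gives the robot as it stands.
- The arm moves only by the shell command python3 -m jog 'ROWS' [FORCE]. ROWS is JSON, a list of rows, each a list of 7 numbers: the shift along the tool's x, y, z in m, then the turn, a rotation vector about the tool's x, y, z in rad, then the finger opening in m, from 0 to 0.0854. In form: [[dx, dy, dz, rx, ry, rz, gripper], ...]. A call has 1 to 5 rows; each row shifts and turns the commanded pose from where the row before left it, along the tool's axes as they then stand; what a row does not reach is not made up. A row lasts 1/10 s, in which the tool goes at most 50 mm and 8.59 degrees, less where a joint would pass 70% of its speed; a pose out of reach is approached as far as the arm can. A call is refused whole if a number of a shift passes 0.05 or a number of a turn 0.15, either way. A call with a gripper value outside its range is refused whole. The fingers move at their own pace and stop on an object; FORCE is the grip in N (left out, the last holds). Time passes only in rows, so rows that do not move let the fingers close. It gives the time, the measured TCP pose, the force, the opening and the grip force at its end, in the units of the state.
- sense(): the state, without advancing time (a new reading comes with each control period).
- eyes.capture(name): name is "scene" or "side" or "wrist"; returns the picture (400x640x3 uint8, red, green, blue); there is no depth.
- eyes.calibration(name): a dict with "fx", "fy", "cx", "cy" (pixels), "cam_to_world" (4x4, takes a point from camera to world coordinates); the wrist camera has in their place "mount" (4x4, takes a point from camera to tool coordinates, whose origin is the TCP and whose axes are the flange's). Camera axes: x right, y down, z forward; pixel columns grow to the right and rows downward; lengths in mm; the calibration is good to about 2 mm. A picture is of the moment at which its call begins: read the wrist's pose just before it. calibration takes no time and is no camera call.
- finish_job(): hands the job in; it is judged then, once.
The state is a dict: "time_s": time; "joints": joint angles; "dq": joint speeds; "tau": joint torques, N m; "eef_pos": TCP position; "ee_rot": TCP orientation; "force": force on the tool from outside, world axes, zero at the start; "wrist_torque": the same for the moment, N m; "grip_width": opening from 0.0 (shut) to 1.0 (fully open); "grip_force": force on a finger pad.
Only numpy, scipy, OpenCV 4.12 (cv2) and the standard library are available. Lean on these libraries where they do the work, as an engineer would, in place of code of your own. Each camera call takes 0.05 s, during which the arm holds its last target. There are 200 camera calls.

TASK

Move the folded pruning saw off the scoop tray and lay it flat along the middle of the plywood board. Then pick up the tray (its upright tab is the handle), tip the five wood offcuts off its open end into the slatted crate without handling them with the fingers, and set the empty tray back level on the middle of its rubber mat. Leave the bottle, jar, pot and tape roll undisturbed.

Things in the scene. Friction and masses are not known exactly. Their poses are not given: they have to be found in the camera images.
- saw_center (a point): Centre of a folded pruning saw: a wooden bar with a dark steel end, 200 long (x) x 30 wide (y; a thin blade back shows 5 mm more at +y, look only) x 24 thick (z), about 160 g, balanced here. At the start it lies flat across the tray on the two side walls, this centre 51 mm above the table; loose offcuts lie beneath it, their tops 10 mm or more below its underside.
- tray_grip (a point): Grip point on the upright tab of an aluminium scoop tray (about 240 g). Axes: x from the open end to the tab, y across, z up. The tab is a plate 10 thick (along x), 50 wide (y); its top is 19 mm above this point, the tray's underside 45 mm below. Pinch it along x from above. Squeezed hard it does not slip. The pan's rear wall (24 mm high over the underside) stands 38 to 42 mm before it (-x).
- tray_mouth (a point): Middle of the tray's open end, on the floor's upper surface; axes as tray_grip, 203 mm from it along -x and 41 mm lower. The floor is 4 thick, 120 wide, 213 long, ending 10 mm behind the tab. Side walls 4 thick, 36 mm high over the underside, run from the open end to the rear wall. No wall at the open end: carry level. Wood slides on the tray at tilts from 26 to 36 degrees.
- mat: Black rubber mat, fixed, 230 (x) x 150 (y) x 3 mm; origin at the centre of its underside, on the table. The tray stands on it at the start, with the tab on the mat's +x side.
- crate: Open slatted wooden crate, fixed, 200 (x) x 170 (y) x 75 high outside, walls and floor 6 thick; origin at the centre of its underside, on the table. It and the mat stand one on the left and one on the right of the board, either way round.
- board: Plywood board, fixed, 260 (x, pointing away from the robot) x 110 (y) x 12 thick, between mat and crate; origin at the centre of its underside, on the table.
- bottle: Bystander: closed grey bottle, 60 diameter, 185 high, standing behind the crate; origin at the centre of its underside.
- jar: Bystander: closed amber jar, 60 diameter, 80 high, standing behind the tray's tab; origin at the centre of its underside.
- pot: Bystander: empty clay pot, up to 104 diameter, 95 high, beyond the far end of the board; origin at the centre of its underside.
- tape: Bystander: roll of white tape lying flat, 60 diameter, 24 high, beyond the far end of the board, by the pot; origin at the centre of its underside.
- piece1_center (a point): Centre of a sawn stub of apple branch, an upright disc 28 diameter x 22 high, 15 g, loose on the tray floor.
- piece2_center (a point): Centre of a split offcut of apple wood, 38 (x) x 24 (y) x 20 mm, 16 g, loose on the tray floor.
- piece3_center (a point): Centre of a sawn stub of apple branch, an upright disc 28 diameter x 22 high, 15 g, loose on the tray floor.
- piece4_center (a point): Centre of a split offcut of apple wood, 38 (x) x 24 (y) x 20 mm, 16 g, loose on the tray floor.
- piece5_center (a point): Centre of a sawn stub of apple branch, an upright disc 28 diameter x 22 high, 15 g, loose on the tray floor.
- tray_mid (a point): Middle of the tray, half-way between its two ends, on its underside; same axes as tray_grip, 98 mm from it along -x and 45 mm lower.

How it is judged (in metres and radians):
On the way, in this order (a step that is already met when the one before it is completed fails the run):
1. the saw lies released, flat along the board, while the tray still stands on its mat (x of saw_center in the frame of board between -0.045 and 0.045 m and y of saw_center in the frame of board between -0.035 and 0.035 m and z of saw_center in the frame of board below 0.03 m and angle between the x axis of saw_center and the x axis of board, either way round below 0.4 rad and angle between saw_center's own z axis and vertical below 0.15 rad and contact force between the fingers and saw below 0.1 N and height (world z) of tray_grip below 0.06 m), for 0.2 s.
2. all five offcuts are in the crate, tipped from the lifted tray (x of piece1_center in the frame of crate between -0.096 and 0.096 m and y of piece1_center in the frame of crate between -0.081 and 0.081 m and z of each of piece1_center, piece2_center, piece3_center, piece4_center, piece5_center in the frame of crate below 0.075 m and x of piece2_center in the frame of crate between -0.096 and 0.096 m and y of piece2_center in the frame of crate between -0.081 and 0.081 m and x of piece3_center in the frame of crate between -0.096 and 0.096 m and y of piece3_center in the frame of crate between -0.081 and 0.081 m and x of piece4_center in the frame of crate between -0.096 and 0.096 m and y of piece4_center in the frame of crate between -0.081 and 0.081 m and x of piece5_center in the frame of crate between -0.096 and 0.096 m and y of piece5_center in the frame of crate between -0.081 and 0.081 m and height (world z) of tray_grip above 0.1 m), for 0.2 s.
At the end, for the whole second after the job is handed in: Saw flat on the board, centre within 45 mm lengthwise and 35 mm crosswise of the board's, within 23 degrees of its length; five offcuts in the crate below its rim; tray level (4.5 degrees) on the mat, middle within 45 mm of the mat's centre each way; at rest (x of saw_center in the frame of board between -0.045 and 0.045 m and y of saw_center in the frame of board between -0.035 and 0.035 m and z of saw_center in the frame of board below 0.03 m and angle between the x axis of saw_center and the x axis of board, either way round below 0.4 rad and angle between saw_center's own z axis and vertical below 0.15 rad and x of piece1_center in the frame of crate between -0.096 and 0.096 m and y of piece1_center in the frame of crate between -0.081 and 0.081 m and z of each of piece1_center, piece2_center, piece3_center, piece4_center, piece5_center in the frame of crate below 0.075 m and x of piece2_center in the frame of crate between -0.096 and 0.096 m and y of piece2_center in the frame of crate between -0.081 and 0.081 m and x of piece3_center in the frame of crate between -0.096 and 0.096 m and y of piece3_center in the frame of crate between -0.081 and 0.081 m and x of piece4_center in the frame of crate between -0.096 and 0.096 m and y of piece4_center in the frame of crate between -0.081 and 0.081 m and x of piece5_center in the frame of crate between -0.096 and 0.096 m and y of piece5_center in the frame of crate between -0.081 and 0.081 m and angle between tray_grip's own z axis and vertical below 0.08 rad and height (world z) of tray_mouth below 0.014 m and linear speed of each of tray, saw below 0.03 m/s and x of tray_mid in the frame of mat between -0.045 and 0.045 m and y of tray_mid in the frame of mat between -0.045 and 0.045 m); the robot touches nothing.
It fails at once if the fingers press on an offcut (over 2 N) (contact force between the fingers and piece1 above 2 N or contact force between the fingers and piece2 above 2 N or contact force between the fingers and piece3 above 2 N or contact force between the fingers and piece4 above 2 N or contact force between the fingers and piece5 above 2 N).
It fails at once if a bystander is pushed over 25 mm or tipped (distance of any of bottle, jar, pot, tape from where it was at the start of the episode above 0.025 m or angle between any of bottle, jar, pot, tape's own z axis and vertical above 0.4 rad).
It also fails if it takes over 72 s, if anything falls off the work surface, if the arm or the gripper's body presses on something with over 40 N, if the wrist force passes 120 N, or if a joint passes its speed limit or range.

## Working session

There is one attempt and no reset: what is moved stays moved. The work goes in short steps, Python scripts to look and compute and a shell command to move; the robot and the scene stay as the last step left them, time stands still between calls to the robot, and variables do not carry over. Pictures are saved under pics/ and viewed, at most 10 in all, crops included, and the job is handed in when it is done.

```bash
mkdir -p pics; ls
python3 - <<'E'
from rig import sense, eyes
import cv2
s=sense();print(s)
for n in("scene","side"):
    cv2.imwrite(f"pics/{n}0.png",eyes.capture(n)[:,:,::-1]);c=eyes.calibration(n);print(n,c)
print(eyes.calibration("wrist"))
E
```

```text
pics
{'time_s': 0.0, 'joints': array([-2.23389386e-01,  3.13451036e-01,  1.49846478e+00,  3.64363779e-05,
        1.33098408e+00, -2.23413044e-01]), 'dq': array([-0.00177363, -0.00134621,  0.00146419,  0.00023151, -0.00046057,
       -0.00130839]), 'tau': array([-5.78409599e-04, -4.12261176e+01, -2.59742296e+01, -3.58453699e-04,
        4.11797926e-03, -1.23038126e-05]), 'eef_pos': array([5.24722701e+02, 6.61237330e-02, 2.18224129e+02]), 'ee_rot': array([-5.62519730e-04,  7.07101333e-01,  7.07111927e-01, -3.33328179e-04]), 'force': array([-0.58347695, -0.58202167, -0.09786677]), 'wrist_torque': array([-0.01441827, -0.00234359, -0.02122856]), 'grip_force': 0.0, 'grip_width': 0.9995597586717109}
scene {'fx': 407.90797529807634, 'fy': 407.90797529807634, 'cx': 320.998202211658, 'cy': 197.5271255744414, 'cam_to_world': array([[-7.54132027e-01,  3.56000660e-01, -5.51859054e-01,
         1.08573659e+03],
       [ 6.56593190e-01,  4.25420914e-01, -6.22818135e-01,
         5.60702567e+02],
       [ 1.30487160e-02, -8.32033999e-01, -5.54571145e-01,
         5.65087966e+02],
       [ 0.0000000
[... 284 characters left out ...]
[-7.22308620e-01,  4.03405576e-01, -5.61724309e-01,
         6.65672815e+02],
       [-1.63138405e-02, -8.21957123e-01, -5.69315683e-01,
         7.68925396e+02],
       [ 0.00000000e+00,  0.00000000e+00,  0.00000000e+00,
         1.00000000e+00]])}
{'fx': 340.110356144024, 'fy': 340.110356144024, 'cx': 320.05564402073077, 'cy': 197.2548018235346, 'mount': array([[-3.84215810e-04, -9.55126117e-01, -2.96199179e-01,
         7.57149339e+01],
       [ 9.99999782e-01, -5.25766653e-04,  3.98237887e-04,
         7.95387178e-02],
       [-5.36099057e-04, -2.96198962e-01,  9.55126111e-01,
        -1.54366320e+02],
       [ 0.00000000e+00,  0.00000000e+00,  0.00000000e+00,
         1.00000000e+00]])}
```

View pics.

View pics/scene0.png

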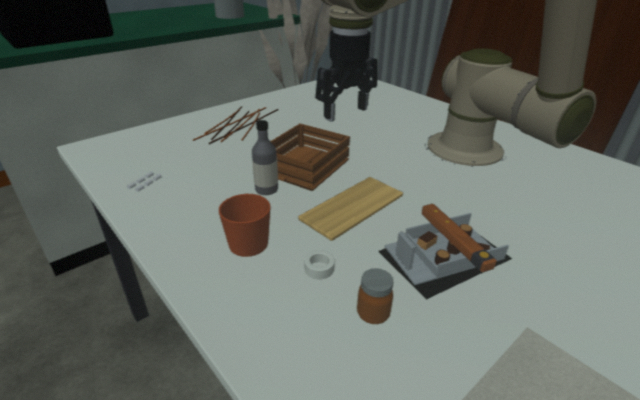

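View pics/side0.png

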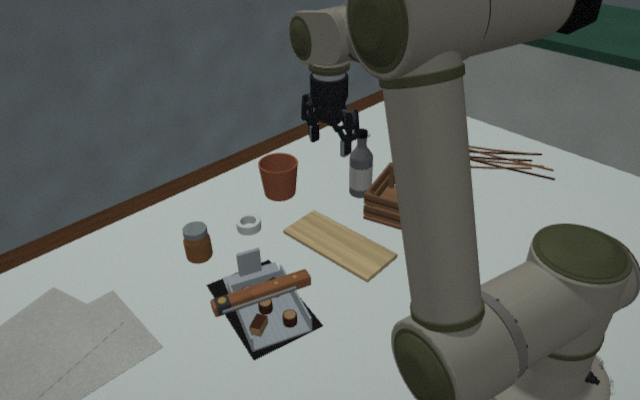

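```bash
cat > h.py <<'E'
import numpy as np, cv2
from rig import sense, eyes
from scipy.spatial.transform import Rotation as R
def tool():
    s=sense();q=s["ee_rot"];T=np.eye(4);T[:3,:3]=R.from_quat([q[1],q[2],q[3],q[0]]).as_matrix();T[:3,3]=s["eef_pos"];return T
def ray(n,pts,z,T=None):
    c=eyes.calibration(n);M=c["cam_to_world"] if n!="wrist" else T@c["mount"]
    out=[]
    for u,v in pts:
        d=M[:3,:3]@[(u-c["cx"])/c["fx"],(v-c["cy"])/c["fy"],1];o=M[:3,3]
        out.append(o+d*(z-o[2])/d[2])
    return np.round(np.array(out),0)
E
python3 - <<'E'
from h import *
print("saw",ray("scene",[(428,208),(487,262)],60).tolist(),ray("side",[(307,277),(218,304)],55).tolist())
print("board",ray("scene",[(301,217),(403,194),(370,180),(333,235)],12).tolist(),ray("side",[(313,212),(284,232),(366,277),(396,254)],12).tolist())
print("mat",ray("scene",[(380,253),(428,295),(511,258)],3).tolist(),ray("side",[(208,284),(253,357),(322,323)],3).tolist())
print("tab",ray("side",[(237,252),(259,248)],67).tolist(),ray("scene",[(398,238),(411,230)],67).tolist())
print("crate",ray("scene",[(271,151),(300,124),(350,137),(316,165)],75).tolist(),ray("side",[(366,192)],75).tolist())
print("jar,bottle,pot,tape",ray("scene",[(377,276)],80).tolist(),ray("scene",[(266,190),(250,249)],0).tolist(),ray("scene",[(320,263)],24).tolist())
E
```

```text
saw [[432.0, 173.0, 60.0], [490.0, 347.0, 60.0]] [[417.0, 170.0, 55.0], [482.0, 341.0, 55.0]]
board [[623.0, -29.0, 12.0], [368.0, 59.0, 12.0], [382.0, -40.0, 12.0], [611.0, 66.0, 12.0]] [[614.0, -29.0, 12.0], [604.0, 75.0, 12.0], [363.0, 51.0, 12.0], [366.0, -52.0, 12.0]]
mat [[569.0, 164.0, 3.0], [588.0, 299.0, 3.0], [374.0, 348.0, 3.0]] [[592.0, 299.0, 3.0], [374.0, 347.0, 3.0], [343.0, 201.0, 3.0]]
tab [[568.0, 232.0, 67.0], [545.0, 191.0, 67.0]] [[569.0, 202.0, 67.0], [530.0, 203.0, 67.0]]
crate [[554.0, -238.0, 75.0], [388.0, -326.0, 75.0], [336.0, -168.0, 75.0], [513.0, -106.0, 75.0]] [[519.0, -119.0, 75.0]]
jar,bottle,pot,tape [[686.0, 254.0, 80.0]] [[609.0, -191.0, 0.0], [765.0, -23.0, 0.0]] [[698.0, 123.0, 24.0]]
```

```bash
python3 - <<'E'
from h import *
T=tool();cv2.imwrite("pics/w0.png",eyes.capture("wrist")[:,:,::-1])
E
python3 -m jog '[[0.05,0,0,0,0,0.1,0.085],[0.05,-0.01,0,0,0,0.1,0.085],[0.05,-0.02,0,0,0,0.1,0.085],[0.05,-0.02,0,0,0,0.03,0.085],[0,0,0,0,0,0,0.085]]'
python3 - <<'E'
from h import *
import pickle
T=tool();print(T);pickle.dump(T,open("T1.pkl","wb"));cv2.imwrite("pics/w1.png",eyes.capture("wrist")[:,:,::-1])
E
```

```text
time_s: 0.65
eef_pos: [505.7, 203.6, 218.5]
ee_rot: [-0.001, 0.812, 0.583, 0.0]
force: [0.7, -0.8, -0.2]
grip_width: 0.993
grip_force: 0.0
[[ 3.19114731e-01  9.47715888e-01 -6.19051770e-04  5.05730799e+02]
 [ 9.47715687e-01 -3.19113925e-01  1.13106376e-03  2.03644680e+02]
 [ 8.74379058e-04 -9.47624182e-04 -9.99999169e-01  2.18545757e+02]
 [ 0.00000000e+00  0.00000000e+00  0.00000000e+00  1.00000000e+00]]
```

View pics/w0.png

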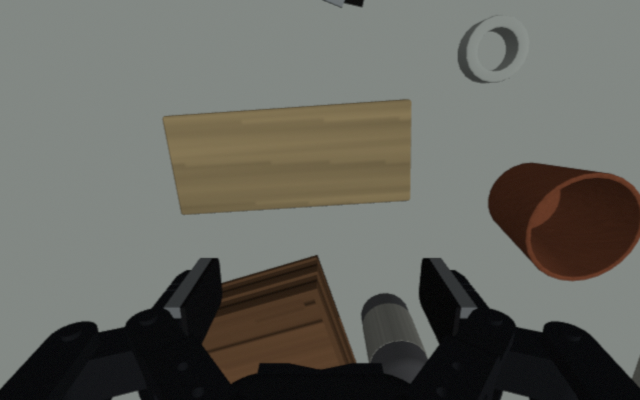

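View pics/w1.png

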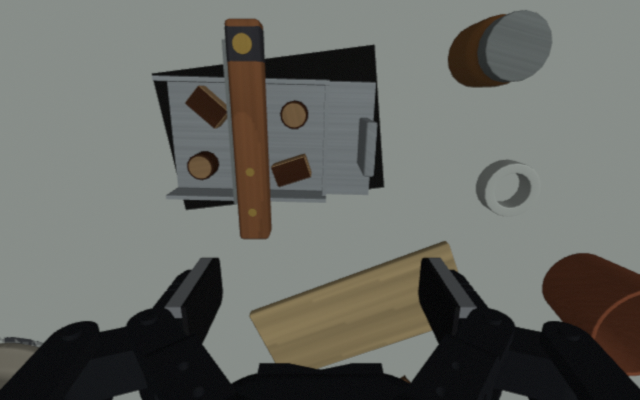

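Run:
```python
from h import *
import pickle
T1=pickle.load(open("T1.pkl","rb"));T0=np.eye(4);T0[:3,:3]=[[0,1,0],[1,0,0],[0,0,-1]];T0[:3,3]=[524.9,0,218.5]
def line(n,p,z,T):
    r=ray(n,p,z,T);a,b=r[0],r[-1];d=b-a;print(r[:,:2].tolist(),"mid",(a+b)[:2]/2,"yaw",np.round(np.arctan2(d[1],d[0]),3),"len",np.round(np.linalg.norm(d)))
print("saw");line("wrist",[(256,237),(244,20)],63,T1)
print("tab");line("wrist",[(370,176),(371,122)],67,T1)
print("walls");line("wrist",[(152,76),(328,80)],39,T1);line("wrist",[(168,195),(325,200)],39,T1)
print("tray floor corner rear r/l");line("wrist",[(369,194),(376,82)],7,T1)
print("mat");line("wrist",[(374,45),(383,187),(186,209)],3,T1)
print("board");line("wrist",[(164,117),(410,100),(409,199),(182,214)],12,T0);line("wrist",[(164,117),(410,100)],12,T0)
line("wrist",[(182,214),(409,199)],12,T0)
print("crate");line("wrist",[(220,283),(317,256)],75,T0);line("wrist",[(317,256),(355,362)],75,T0)
print("bystanders");line("wrist",[(500,48)],24,T0);line("wrist",[(515,45)],80,T1)
```

```text
saw
[[426.0, 166.0], [489.0, 349.0]] mid [457.5 257.5] yaw 1.239 len 194.0
tab
[[550.0, 190.0], [564.0, 237.0]] mid [557.  213.5] yaw 1.281 len 49.0
walls
[[387.0, 339.0], [540.0, 283.0]] mid [463.5 311. ] yaw -0.351 len 163.0
[[350.0, 230.0], [501.0, 173.0]] mid [425.5 201.5] yaw -0.361 len 161.0
tray floor corner rear r/l
[[547.0, 154.0], [587.0, 266.0]] mid [567. 210.] yaw 1.228 len 119.0
mat
[[595.0, 301.0], [565.0, 156.0], [343.0, 203.0]] mid [469. 252.] yaw -2.771 len 270.0
board
[[364.0, 51.0], [617.0, 68.0], [624.0, -38.0], [369.0, -56.0]] mid [366.5  -2.5] yaw -1.524 len 107.0
[[364.0, 51.0], [617.0, 68.0]] mid [490.5  59.5] yaw 0.067 len 254.0
[[369.0, -56.0], [624.0, -38.0]] mid [496.5 -47. ] yaw 0.07 len 256.0
crate
[[426.0, -106.0], [522.0, -76.0]] mid [474. -91.] yaw 0.303 len 101.0
[[522.0, -76.0], [563.0, -203.0]] mid [ 542.5 -139.5] yaw -1.259 len 133.0
bystanders
[[695.0, 115.0]] mid [695. 115.] yaw 0.0 len 0.0
[[688.0, 260.0]] mid [688. 260.] yaw 0.0 len 0.0
```

```bash
python3 -m jog '[[0.018,-0.032,0.02,0,0,0,0.085],[0.018,-0.031,0.03,0,0,0,0.085],[0,0,0.04,0,0,0,0.085],[0,0,0.04,0,0,0,0.085],[0,0,0.04,0,0,0,0.085]]'; python3 -m jog '[[0,0,0,0,0,0,0.085]]'
python3 - <<'E'
from h import *
T=tool();print(T);cv2.imwrite("pics/w2.png",eyes.capture("wrist")[:,:,::-1])
E
```

```text
time_s: 1.2
eef_pos: [459.4, 252.2, 47.4]
ee_rot: [0.0, 0.814, 0.581, 0.0]
force: [0.5, 0.7, 0.6]
grip_width: 0.994
grip_force: 0.0
time_s: 1.3
eef_pos: [456.7, 251.3, 44.7]
ee_rot: [-0.001, 0.814, 0.581, -0.004]
force: [-0.3, -0.3, 0.5]
grip_width: 0.992
grip_force: 0.0
[[ 3.25154664e-01  9.45617931e-01 -9.00962698e-03  4.56719072e+02]
 [ 9.45644473e-01 -3.25190348e-01 -2.78731338e-03  2.51275329e+02]
 [-5.56557725e-03 -7.61359601e-03 -9.99955528e-01  4.46589924e+01]
 [ 0.00000000e+00  0.00000000e+00  0.00000000e+00  1.00000000e+00]]
```

```bash
python3 -m jog '[[0.005,0,-0.003,0,0,0,0.085],[0,0,0,0,0,0,0.02],[0,0,0,0,0,0,0.02],[0,0,0,0,0,0,0.02],[0,0,0,0,0,0,0.02]]' 50;python3 -m jog '[[0,0,0,0,0,0,0.02],[0,0,0,0,0,0,0.02]]'
python3 - <<'E'
from h import *
cv2.imwrite("pics/w2.png",eyes.capture("wrist")[:,:,::-1])
E
```

```text
time_s: 1.85
eef_pos: [461.0, 258.0, 52.3]
ee_rot: [0.0, 0.814, 0.581, 0.0]
force: [0.0, 0.5, -0.1]
grip_width: 0.323
grip_force: 0.0
time_s: 2.05
eef_pos: [460.8, 258.0, 51.8]
ee_rot: [-0.0, 0.814, 0.581, -0.0]
force: [-0.1, 0.4, -0.3]
grip_width: 0.232
grip_force: 0.0
```

View pics/w2.png

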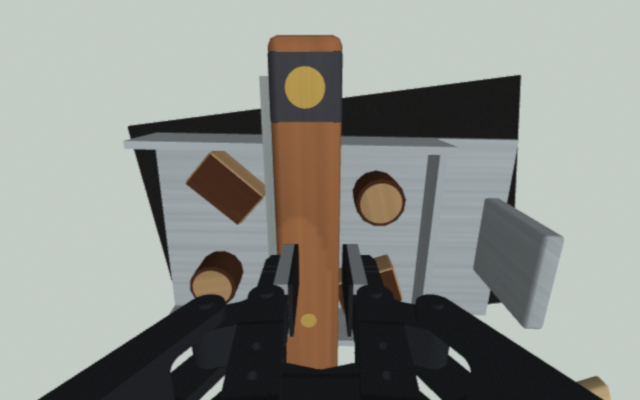

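The picture shows the fingers shut over the saw: the pad tips (row 245, cols 298 and 343) are still above its top, about 17 mm behind the TCP rather than ahead. I'll reopen, go 26 mm lower and grip again.

```bash
python3 -m jog '[[0,0,-0.01,0,0,0,0.06],[0,0,0,0,0,0,0.06],[0,0,0,0,0,0,0.06],[0,0.0,0,0,0,0,0.06],[0,0,0,0,0,0,0.06]]' 50;python3 -m jog '[[0,0,0.018,0,0,0,0.06],[0,0,0.018,0,0,0,0.06],[0,0,0,0,0,0,0.06]]';python3 -m jog '[[0,0,0,0,0,0,0.015],[0,0,0,0,0,0,0.015],[0,0,0,0,0,0,0.015],[0,0,0,0,0,0,0.015]]'
```

```text
time_s: 2.6
eef_pos: [460.7, 258.0, 61.7]
ee_rot: [-0.0, 0.814, 0.581, -0.0]
force: [0.1, 0.3, -0.1]
grip_width: 0.704
grip_force: 0.0
time_s: 2.9
eef_pos: [459.5, 257.5, 23.9]
ee_rot: [-0.001, 0.814, 0.581, -0.002]
force: [0.1, -0.4, 0.1]
grip_width: 0.7
grip_force: 0.0
time_s: 3.3
eef_pos: [461.4, 258.2, 26.8]
ee_rot: [0.0, 0.814, 0.581, 0.001]
force: [-1.1, 1.4, 7.0]
grip_width: 0.345
grip_force: 50.0
```

```bash
python3 -m jog '[[0,0,-0.02,0,0,0,0.015],[0,0,-0.03,0,0,0,0.015],[0,0,-0.03,0,0,0,0.015],[-0.019,0.0095,0,0,0,0,0.015],[-0.038,0.019,0,0,0,0,0.015]]';python3 -m jog '[[-0.038,0.019,0,0,0,0,0.015],[-0.038,0.019,0,0,0,0,0.015],[-0.038,0.019,0,0,0,0,0.015],[-0.038,0.019,0,0,0,0,0.015],[-0.018,0.0095,0,0,0,0,0.015]]';python3 -m jog '[[0,0,0,0,0,0.146,0.015],[0,0,0,0,0,0.146,0.015],[0,0,0,0,0,0.146,0.015],[0,0,0,0,0,0.146,0.015],[0,0,0,0,0,0.146,0.015]]';python3 -m jog '[[0,0,0,0,0,0.146,0.015],[0,0,0,0,0,0.146,0.015],[0,0,0,0,0,0.146,0.015],[0,0,0,0,0,0,0.015],[0,0,0,0,0,0,0.015]]'
python3 - <<'E'
from h import *
T=tool();print(np.round(T,3),sense()["joints"])
cv2.imwrite("pics/w3.png",eyes.capture("wrist")[:,:,::-1])
cv2.imwrite("pics/scene3.png",eyes.capture("scene")[:,:,::-1])
E
```

```text
time_s: 3.8
eef_pos: [469.4, 195.6, 106.7]
ee_rot: [0.0, 0.813, 0.583, 0.001]
force: [0.7, -0.2, -1.8]
grip_width: 0.342
grip_force: 49.8
time_s: 4.3
eef_pos: [495.3, 3.3, 106.0]
ee_rot: [0.0, 0.814, 0.58, 0.0]
force: [0.6, 0.5, -1.4]
grip_width: 0.342
grip_force: 49.7
time_s: 4.8
eef_pos: [495.0, 6.3, 105.9]
ee_rot: [0.0, 0.968, 0.25, -0.0]
force: [0.2, 0.5, -1.9]
grip_width: 0.34
grip_force: 49.7
time_s: 5.3
eef_pos: [495.1, 6.3, 105.8]
ee_rot: [0.0, 0.999, 0.038, -0.0]
force: [0.2, -0.7, -0.7]
grip_width: 0.342
grip_force: 49.7
[[ 9.97000e-01  7.70000e-02 -0.00000e+00  4.95058e+02]
 [ 7.70000e-02 -9.97000e-01 -0.00000e+00  6.29900e+00]
 [-0.00000e+00  0.00000e+00 -1.00000e+00  1.05829e+02]
 [ 0.00000e+00  0.00000e+00  0.00000e+00  1.00000e+00]] [-2.24375214e-01  3.71796128e-01  1.73515502e+00 -4.30557505e-05
  1.03464305e+00  1.26964945e+00]
```

View pics/w3.png

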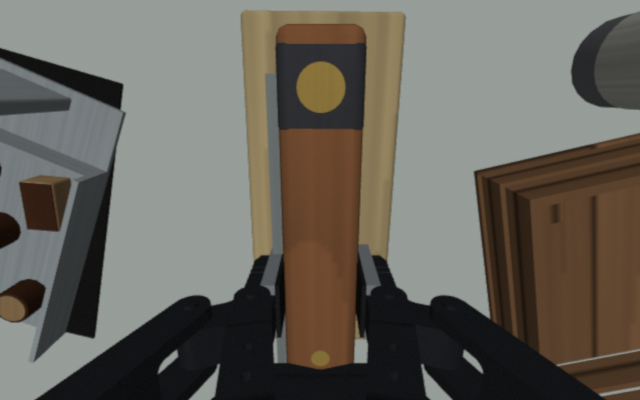

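```bash
python3 - <<'E'
from h import *
print(ray("wrist",[(475,172),(640,136),(492,345)],75,tool()))
E
python3 -m jog '[[0,0,0.03,0,0,0,0.015],[0,0,0.035,0,0,0,0.015],[0,0,0.03,0,0,0,0.015],[0,0,0.006,0,0,0,0.015],[0,0,0,0,0,0,0.015]]';python3 -m jog '[[0,0,0.004,0,0,0,0.015],[0,0,0,0,0,0,0.015]]'
```

```text
[[ 535.  -77.   75.]
 [ 561. -162.   75.]
 [ 420. -113.   75.]]
time_s: 5.9
eef_pos: [495.0, 6.3, 4.7]
ee_rot: [-0.0, 0.999, 0.037, -0.001]
force: [-0.6, 0.2, -0.3]
grip_width: 0.342
grip_force: 49.7
time_s: 6.1
eef_pos: [495.8, 6.2, 1.7]
ee_rot: [0.0, 0.999, 0.037, 0.001]
force: [0.2, -0.5, -1.9]
grip_width: 0.344
grip_force: 49.7
```

```bash
python3 -m jog '[[0,0,0.003,0,0,0,0.015],[0,0,0,0,0,0,0.06],[0,0,0,0,0,0,0.06],[0,0,0,0,0,0,0.06],[0,0,0,0,0,0,0.06]]' 50; python3 -m jog '[[0,0,-0.03,0,0,0,0.06],[0,0,-0.04,0,0,0,0.06],[0,0,-0.05,0,0,0,0.06],[0,0,-0.05,0,0,0,0.085],[0,0,-0.04,0,0,0,0.085]]'
python3 - <<'E'
from h import *
print(np.round(tool(),3),sense()["joints"])
cv2.imwrite("pics/w4.png",eyes.capture("wrist")[:,:,::-1])
E
```

```text
time_s: 6.6
eef_pos: [495.2, 6.3, -2.1]
ee_rot: [0.0, 0.999, 0.036, 0.0]
force: [-1.2, 0.1, -0.3]
grip_width: 0.702
grip_force: 0.0
time_s: 7.1
eef_pos: [495.2, 6.3, 210.8]
ee_rot: [0.0, 0.999, 0.036, 0.001]
force: [0.4, 0.2, -0.6]
grip_width: 0.987
grip_force: 0.0
[[ 9.97000e-01  7.30000e-02  2.00000e-03  4.95195e+02]
 [ 7.30000e-02 -9.97000e-01 -1.00000e-03  6.29400e+00]
 [ 2.00000e-03  1.00000e-03 -1.00000e+00  2.10801e+02]
 [ 0.00000e+00  0.00000e+00  0.00000e+00  1.00000e+00]] [-2.24351177e-01  2.52522845e-01  1.59920977e+00  1.47567227e-05
  1.28753303e+00  1.27355158e+00]
```

View pics/w4.png

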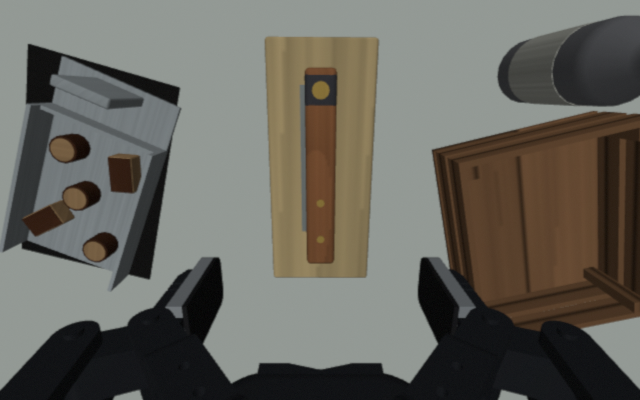

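```bash
python3 -m jog '[[0,0,0,0,0,-0.145,0.085],[0,0,0,0,0,-0.145,0.085],[0,0,0,0,0,-0.145,0.085],[0,0,0,0,0,-0.145,0.085],[0,0,0,0,0,-0.145,0.085]]'; python3 -m jog '[[0,0,0,0,0,-0.145,0.085],[0,0,0,0,0,-0.145,0.085],[0,0,0,0,0,-0.135,0.085],[0.045,-0.003,0,0,0,0,0.06],[0.045,-0.003,0,0,0,0,0.06]]'; python3 -m jog '[[0.045,-0.003,0,0,0,0,0.05],[0.045,-0.002,0.02,0,0,0,0.05],[0.036,-0.002,0.03,0,0,0,0.05],[0,0,0.02,0,0,0,0.05],[0,0,0,0,0,0,0.05]]'; python3 -m jog '[[0,0,0,0,0,0,0.05]]'
python3 - <<'E'
from h import *
import pickle
c=eyes.calibration("scene");M=np.linalg.inv(c["cam_to_world"])
for z in(75,0):
  for a,b in((100,85),(100,-85),(-100,-85),(-100,85)):
    p=M@[462+a*.955-b*.296,-187+a*.296+b*.955,z,1];print(z,a,b,np.round([c["fx"]*p[0]/p[2]+c["cx"],c["fy"]*p[1]/p[2]+c["cy"]]))
T=tool();pickle.dump(T,open("T5.pkl","wb"));print(np.round(T,3),sense()["joints"])
cv2.imwrite("pics/w5.png",eyes.capture("wrist")[:,:,::-1])
E
```

```text
time_s: 7.65
eef_pos: [495.0, 6.3, 207.4]
ee_rot: [-0.0, 0.92, 0.391, -0.0]
force: [-0.4, 0.7, 0.4]
grip_width: 0.994
grip_force: 0.0
time_s: 8.15
eef_pos: [520.5, 93.4, 207.6]
ee_rot: [0.0, 0.82, 0.573, 0.0]
force: [-0.0, -0.6, 0.5]
grip_width: 0.711
grip_force: 0.0
time_s: 8.65
eef_pos: [554.9, 214.3, 134.4]
ee_rot: [-0.001, 0.818, 0.575, -0.003]
force: [0.2, -0.0, -0.7]
grip_width: 0.587
grip_force: 0.0
time_s: 8.75
eef_pos: [556.7, 213.4, 138.3]
ee_rot: [0.0, 0.819, 0.574, 0.0]
force: [0.6, -0.6, -0.1]
grip_width: 0.584
grip_force: 0.0
75 100 85 [318. 172.]
75 100 -85 [262. 154.]
75 -100 -85 [305. 127.]
75 -100 85 [357. 141.]
0 100 85 [318. 198.]
0 100 -85 [264. 179.]
0 -100 -85 [305. 150.]
0 -100 85 [355. 165.]
[[ 3.41000e-01  9.40000e-01  0.00000e+00  5.56714e+02]
 [ 9.40000e-01 -3.41000e-01 -0.00000e+00  2.13433e+02]
 [-0.00000e+00  0.00000e+00 -1.00000e+00  1.38257e+02]
 [ 0.00000e+00  0.00000e+00  0.00000e+00  1.00000e+00]] [ 1.69818069e-01  5.36840820e-01  1.38246989e+00 -9.43172220e-05
  1.22217334e+00  5.18161548e-01]
```

View pics/w5.png

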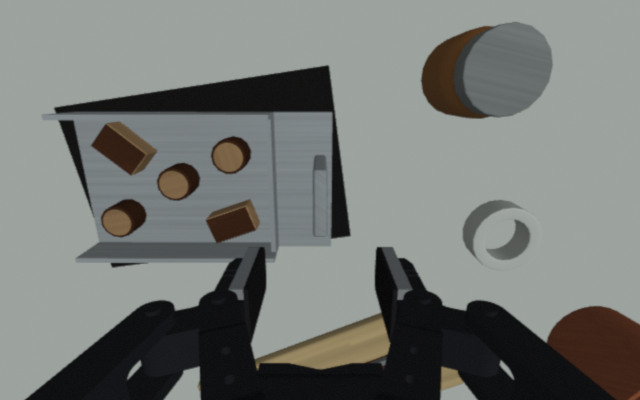

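Run:
```python
from h import *
import pickle
T=pickle.load(open("T5.pkl","rb"));print(ray("wrist",[(320.5,200),(320.5,164),(320.5,236)],67,T))
im=cv2.imread("pics/scene0.png")[100:220,230:390];im=cv2.resize(im,None,fx=5,fy=5,interpolation=cv2.INTER_CUBIC)
c=eyes.calibration("scene");M=np.linalg.inv(c["cam_to_world"])
for z in(75,0):
  P=[]
  for a,b in((100,85),(100,-85),(-100,-85),(-100,85)):
    p=M@[462+a*.955-b*.296,-187+a*.296+b*.955,z,1];P.append([5*(c["fx"]*p[0]/p[2]+c["cx"]-230),5*(c["fy"]*p[1]/p[2]+c["cy"]-100)])
  cv2.polylines(im,[np.int32(P)],True,(0,255,0) if z else (255,255,0),1)
cv2.imwrite("pics/crop.png",im)
```

```text
[[558. 217.  67.]
 [567. 241.  67.]
 [549. 191.  67.]]
```

View pics/crop.png

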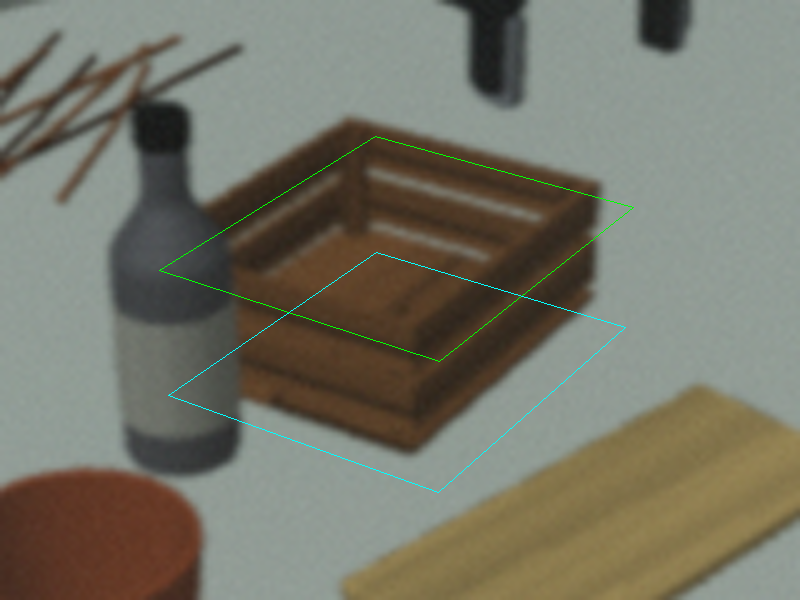

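Run:
```python
from h import *
from scipy.optimize import least_squares
import pickle
T4=np.eye(4);T4[:3,:3]=[[.997,.073,.002],[.073,-.997,-.001],[.002,.001,-1]];T4[:3,3]=[495.2,6.3,210.8]
T3=np.eye(4);T3[:3,:3]=[[.997,.077,0],[.077,-.997,0],[0,0,-1]];T3[:3,3]=[495.06,6.3,105.8]
def proj(n,P,T=None):
    c=eyes.calibration(n);M=c["cam_to_world"] if n!="wrist" else T@c["mount"]
    p=np.linalg.inv(M)@np.append(P,1);return np.array([c["fx"]*p[0]/p[2]+c["cx"],c["fy"]*p[1]/p[2]+c["cy"]])
obs=[("scene",None,100,85,0,(312.4,190.6)),("scene",None,-100,85,0,(348,159.4)),("scene",None,-100,-85,75,(300,124)),("scene",None,-100,85,75,(349.8,136.8))]
ow=[("wrist",T4,100,85,75,(433,151)),("wrist",T3,100,85,75,(475,172))]
def f(x,O):
    c,s=np.cos(x[2]),np.sin(x[2])
    return np.concatenate([proj(n,[x[0]+a*c-b*s,x[1]+a*s+b*c,z],T)-p for n,T,a,b,z,p in O])
for O in(obs,obs+ow):
    r=least_squares(f,[462,-187,.3],args=(O,));print(r.x,np.round(r.fun,1))
# board & mat check in scene: far corners
for P in([613,20,12],[367,-52,12],[364,51,12]):print(proj("scene",P))
```

```text
[ 4.53141604e+02 -2.21595609e+02  3.13744801e-01] [-0.2  0.7  0.7  0.4 -0.6 -1.1  0.2 -0.7]
[ 4.70357918e+02 -1.97108537e+02  3.71379300e-01] [ 3.8  6.9  1.3  4.1 -2.6  3.2  0.9  2.9 -7.5 -4.1  6.7  4. ]
[318.41242515 225.43180588]
[370.81654875 176.34570815]
[401.74411641 192.10597178]
```

Run:
```python
from h import *
T4=np.eye(4);T4[:3,:3]=[[.997,.073,.002],[.073,-.997,-.001],[.002,.001,-1]];T4[:3,3]=[495.2,6.3,210.8]
print(ray("wrist",[(433,151)],0,T4),ray("scene",[(230+182/5,100+455/5)],0))
```

```text
[[ 519. -115.    0.]] [[ 611. -186.    0.]]
```

The overlay shows I had read the crate's base corner as its rim. The crate is really at about (453, -222), yaw 0.31, with the bottle close to its far side, so I'll tip from the board side. Now I'll grip the tab.

```bash
python3 -m jog '[[0.001,0.0,0.03,0,0,0,0.045],[0,0,0.04,0,0,0,0.045],[0,0,0.03,0,0,0,0.045],[0,0,0.015,0,0,0,0.045],[0,0,0.008,0,0,0,0.045]]'; python3 -m jog '[[0,0,0,0,0,0,0.045],[0,0,0,0,0,0,0.0],[0,0,0,0,0,0,0.0],[0,0,0,0,0,0,0.0],[0,0,0,0,0,0,0.0]]' 110;python3 -m jog '[[0,0,0,0,0,0,0.0],[0,0,0,0,0,0,0.0],[0,0,-0.005,0,0,0,0.0],[0,0,-0.01,0,0,0,0.0],[0,0,-0.02,0,0,0,0.0]]' 110; python3 -m jog '[[0,0,-0.03,0,0,0,0.0],[0,0,0,0,0,0,0.0]]'
```

```text
time_s: 9.3
eef_pos: [557.4, 214.3, 15.0]
ee_rot: [0.0, 0.819, 0.574, 0.0]
force: [0.3, -0.0, -0.3]
grip_width: 0.526
grip_force: 0.0
time_s: 9.8
eef_pos: [557.7, 214.8, 16.2]
ee_rot: [0.001, 0.819, 0.574, 0.001]
force: [-1.0, -1.2, 6.3]
grip_width: 0.107
grip_force: 107.4
time_s: 10.3
eef_pos: [556.1, 214.6, 49.5]
ee_rot: [-0.001, 0.819, 0.574, -0.001]
force: [0.1, 0.0, -2.0]
grip_width: 0.106
grip_force: 107.4
time_s: 10.5
eef_pos: [559.0, 215.2, 84.2]
ee_rot: [0.002, 0.819, 0.574, 0.003]
force: [0.8, 0.6, -2.1]
grip_width: 0.101
grip_force: 107.4
```

```bash
python3 -m jog '[[-0.005,-0.001,-0.02,0,0,0,0.0],[-0.012,-0.002,-0.02,0,0,0,0.0],[-0.02,-0.003,-0.02,0,0,0,0.0],[-0.022,-0.004,-0.02,0,0,0,0.0],[-0.022,-0.004,-0.01,0,0,0,0.0]]';python3 -m jog '[[-0.02,-0.003,0,0,0,0,0.0],[-0.012,-0.002,0,0,0,0,0.0],[-0.005,0,0,0,0,-0.03,0.0],[0,0,0,0,0,-0.07,0.0],[0,0,0,0,0,-0.1,0.0]]';python3 -m jog '[[0,0,0,0,0,-0.1,0.0],[0,0,0,0,0,-0.1,0.0],[0,0,0,0,0,-0.1,0.0],[0,0,0,0,0,-0.1,0.0],[0,0,0,0,0,-0.1,0.0]]';python3 -m jog '[[0,0,0,0,0,-0.1,0.0],[0,0,0,0,0,-0.1,0.0],[0,0,0,0,0,-0.1,0.0],[0,0,0,0,0,-0.1,0.0],[0,0,0,0,0,-0.1,0.0]]';python3 -m jog '[[0,0,0,0,0,-0.1,0.0],[0,0,0,0,0,-0.1,0.0],[0,0,0,0,0,-0.1,0.0],[0,0,0,0,0,-0.1,0.0],[0,0,0,0,0,-0.1,0.0]]';python3 -m jog '[[0,0,0,0,0,-0.1,0.0],[0,0,0,0,0,-0.1,0.0],[0,0,0,0,0,-0.1,0.0],[0,0,0,0,0,-0.1,0.0],[0,0,0,0,0,-0.1,0.0]]';python3 -m jog '[[0,0,0,0,0,-0.07,0.0],[0,0,0,0,0,-0.03,0.0],[0,0,0,0,0,0,0.0]]'
python3 - <<'E'
from h import *
T=tool();print(np.round(T,3),sense()["joints"])
E
```

```text
time_s: 11.0
eef_pos: [515.9, 142.8, 170.9]
ee_rot: [0.0, 0.819, 0.574, 0.001]
force: [0.0, -0.3, -3.2]
grip_width: 0.102
grip_force: 107.9
time_s: 11.5
eef_pos: [498.6, 110.2, 169.2]
ee_rot: [-0.0, 0.757, 0.654, -0.0]
force: [0.1, 0.6, -2.9]
grip_width: 0.103
grip_force: 107.9
time_s: 12.0
eef_pos: [498.6, 110.5, 169.1]
ee_rot: [-0.001, 0.571, 0.821, -0.0]
force: [-0.6, -0.6, -2.6]
grip_width: 0.102
grip_force: 107.9
time_s: 12.5
eef_pos: [498.6, 110.5, 169.1]
ee_rot: [-0.001, 0.35, 0.937, 0.0]
force: [-0.9, -0.6, -2.4]
grip_width: 0.105
grip_force: 107.9
time_s: 13.0
eef_pos: [498.5, 110.5, 169.0]
ee_rot: [-0.001, 0.107, 0.994, 0.0]
force: [-0.2, 0.5, -2.8]
grip_width: 0.103
grip_force: 107.9
time_s: 13.5
eef_pos: [498.4, 110.6, 169.0]
ee_rot: [-0.001, -0.142, 0.99, 0.0]
force: [-0.2, 0.8, -1.9]
grip_width: 0.107
grip_force: 107.9
time_s: 13.8
eef_pos: [498.5, 110.4, 169.3]
ee_rot: [-0.001, -0.189, 0.982, 0.0]
force: [-0.3, 0.0, -2.9]
grip_width: 0.102
grip_force: 107.9
[[-9.28000e-01 -3.72000e-01 -1.00000e-03  4.98531e+02]
 [-3.72000e-01  9.28000e-01  0.00000e+00  1.10421e+02]
 [ 1.00000e-03  1.00000e-03 -1.00000e+00  1.69293e+02]
 [ 0.00000e+00  0.00000e+00  0.00000e+00  1.00000e+00]] [-1.19540679e-02  3.26775448e-01  1.61340145e+00  2.90080981e-04
  1.20259621e+00 -1.96356181e+00]
```

```bash
python3 -m jog '[[0.012,-0.005,0,0,0,0,0.0],[0.022,-0.008,0,0,0,0,0.0],[0.028,-0.011,0,0,0,0,0.0],[0.028,-0.011,0.004,0,0,0,0.0],[0.028,-0.011,0.008,0,0,0,0.0]]';python3 -m jog '[[0.022,-0.008,0.012,0,0,0,0.0],[0.014,-0.005,0.012,0,0,0,0.0],[0.010,-0.004,0.008,0,0,0,0.0],[0,0,0,0,0,0,0.0],[0,0,0,0,0,0,0.0]]'; python3 -m jog '[[0,-0.0008,-0.0101,-0.05,0,0,0],[0,-0.0019,-0.0202,-0.1,0,0,0],[0,-0.0014,-0.0142,-0.07,0,0,0],[0,-0.0004,-0.0061,-0.03,0,0,0],[0,0,0,0,0,0,0]]'
python3 - <<'E'
from h import *
T=tool();print(np.round(T,3),sense()["joints"],(T@[0,-203,9,1])[:3],np.degrees(np.arcsin(T[2,1])))
cv2.imwrite("pics/scene6.png",eyes.capture("scene")[:,:,::-1])
E
```

```text
time_s: 14.3
eef_pos: [405.6, 23.1, 157.8]
ee_rot: [0.0, -0.189, 0.982, -0.0]
force: [0.7, -0.7, -2.8]
grip_width: 0.099
grip_force: 107.9
time_s: 14.8
eef_pos: [370.6, -9.2, 126.2]
ee_rot: [0.0, -0.189, 0.982, -0.0]
force: [0.8, -0.6, -1.5]
grip_width: 0.1
grip_force: 107.9
time_s: 15.3
eef_pos: [374.6, -18.2, 176.4]
ee_rot: [-0.023, -0.188, 0.974, 0.122]
force: [-0.5, -0.2, -3.4]
grip_width: 0.103
grip_force: 107.9
[[-9.28000e-01 -3.60000e-01 -9.00000e-02  3.74558e+02]
 [-3.71000e-01  9.00000e-01  2.29000e-01 -1.81830e+01]
 [-1.00000e-03  2.46000e-01 -9.69000e-01  1.76442e+02]
 [ 0.00000e+00  0.00000e+00  0.00000e+00  1.00000e+00]] [-0.48678255  0.10252683  1.90035065  0.16539388  1.3321808  -2.49305917] [ 446.88633595 -198.79488661  117.80768457] 14.233093970490271
```

```bash
python3 -m jog '[[-0.011,-0.0004,0,0,-0.0123,0.0485,0],[-0.0225,-0.0009,-0.0002,0,-0.0246,0.0969,0],[-0.0225,-0.0009,-0.0002,0,-0.0246,0.0969,0],[-0.0225,-0.0009,-0.0002,0,-0.0246,0.0969,0],[-0.011,-0.0004,0,0,-0.0123,0.0485,0]]'; python3 -m jog '[[0,0,0,0,0,0,0],[0,0,0,0,0,0,0]]'
python3 - <<'E'
from h import *
T=tool();print(np.round(T,3),sense()["joints"],(T@[0,-203,9,1])[:3],np.degrees(np.arcsin(T[2,1])))
E
```

```text
time_s: 15.85
eef_pos: [461.9, -0.1, 175.1]
ee_rot: [0.001, 0.01, 0.992, 0.124]
force: [0.3, -0.3, -2.8]
grip_width: 0.101
grip_force: 107.9
time_s: 16.05
eef_pos: [460.3, -0.5, 175.1]
ee_rot: [0.0, 0.008, 0.992, 0.125]
force: [0.1, -0.4, -2.4]
grip_width: 0.103
grip_force: 107.9
[[-1.00000e+00  1.60000e-02  3.00000e-03  4.60283e+02]
 [ 1.60000e-02  9.69000e-01  2.47000e-01 -4.97000e-01]
 [ 1.00000e-03  2.47000e-01 -9.69000e-01  1.75076e+02]
 [ 0.00000e+00  0.00000e+00  0.00000e+00  1.00000e+00]] [-0.39725421  0.23078643  1.74937573  0.24242991  1.2656893  -2.03675052] [ 457.02052841 -194.94917896  116.18890446] 14.307486191705948
```

```bash
python3 -m jog '[[0,-0.001,-0.0130,-0.07,0,0,0],[0,-0.001,-0.0130,-0.07,0,0,0],[0,-0.001,-0.0130,-0.07,0,0,0],[0,-0.001,-0.0130,-0.07,0,0,0],[0,-0.001,-0.0130,-0.07,0,0,0]]';  python3 - <<'E'
from h import *
T=tool();print(sense()["joints"],(T@[0,-203,9,1])[:3],np.degrees(np.arcsin(T[2,1])))
E
python3 -m jog '[[0,-0.001,-0.0130,-0.07,0,0,0],[0,-0.001,-0.0130,-0.07,0,0,0],[0,-0.001,-0.0130,-0.07,0,0,0],[0,-0.001,-0.0130,-0.07,0,0,0],[0,0,0,0,0,0,0]]';  python3 - <<'E'
from h import *
T=tool();print(np.round(T,3),sense()["joints"],(T@[0,-203,9,1])[:3],np.degrees(np.arcsin(T[2,1])))
cv2.imwrite("pics/scene7.png",eyes.capture("scene")[:,:,::-1])
cv2.imwrite("pics/w7.png",eyes.capture("wrist")[:,:,::-1])
a=cv2.imread("pics/scene7.png")[60:360,200:600];b=cv2.imread("pics/w7.png")[::1,::1]
cv2.imwrite("pics/both7.png",np.vstack([cv2.resize(a,(400,300)),cv2.resize(b,(400,250))]))
E
```

```text
time_s: 16.55
eef_pos: [459.8, -30.3, 234.0]
ee_rot: [0.003, 0.008, 0.955, 0.296]
force: [-0.3, 0.2, -1.8]
grip_width: 0.103
grip_force: 107.9
[-0.61753129  0.26860297  1.6434218   0.48660724  1.5960218  -2.25037961] [ 457.01367963 -192.55309656  111.59322577] 34.486906447623376
time_s: 17.05
eef_pos: [459.4, -68.3, 269.8]
ee_rot: [0.004, 0.009, 0.905, 0.426]
force: [0.3, -0.7, -1.9]
grip_width: 0.103
grip_force: 108.1
[[-1.00000e+00  1.40000e-02  1.50000e-02  4.59402e+02]
 [ 2.00000e-02  6.37000e-01  7.71000e-01 -6.82700e+01]
 [ 1.00000e-03  7.71000e-01 -6.37000e-01  2.69810e+02]
 [ 0.00000e+00  0.00000e+00  0.00000e+00  1.00000e+00]] [-0.76333532  0.36759026  1.54652026  0.63182153  1.85157363 -2.33476946] [ 456.7644894  -190.57965629  107.56479557] 50.44401847774918
```

View pics/both7.png

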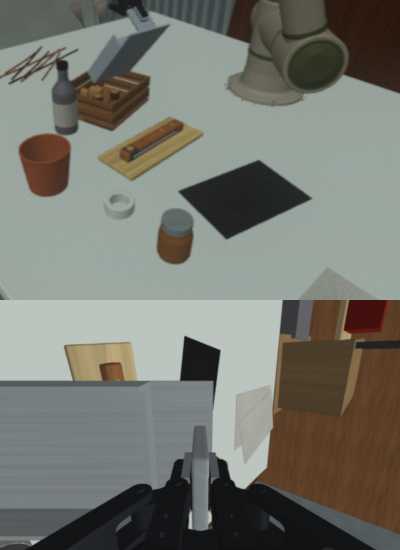

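```bash
python3 -m jog '[[0,-0.001,-0.0142,-0.07,0,0,0],[0,-0.001,-0.0142,-0.07,0,0,0],[0,0,0,0,0,0,0],[0,0,0,0,0,0,0],[0,0,0,0,0,0,0]]'
python3 -m jog '[[0,0,0,0,0,0,0],[0,0.016,-0.010,0,0,0,0],[0,0.016,-0.01,0,0,0,0],[0,-0.0007,0.0283,0.14,0,0,0],[0,-0.0007,0.0283,0.14,0,0,0]]'
python3 -m jog '[[0,-0.0007,0.0283,0.14,0,0,0],[0,-0.0007,0.0283,0.14,0,0,0],[0,-0.0007,0.0283,0.14,0,0,0],[0,-0.0007,0.0283,0.14,0,0,0],[0,-0.0007,0.0283,0.14,0,0,0]]'
python3 -m jog '[[0,0,0.008,0.04,0,0,0],[0,0,0,0,0,0,0]]'
python3 - <<'E'
from h import *
T=tool();print(np.round(T,3),sense()["joints"])
cv2.imwrite("pics/w8.png",eyes.capture("wrist")[:,:,::-1]);cv2.imwrite("pics/s8.png",eyes.capture("side")[:,:,::-1]);cv2.imwrite("pics/scene8.png",eyes.capture("scene")[:,:,::-1])
for n in("w5","w8"):
    h=cv2.cvtColor(cv2.imread(f"pics/{n}.png"),cv2.COLOR_BGR2HSV)
    m=((h[...,0]<22)&(h[...,1]>90)&(h[...,2]>30)).astype("uint8");k=cv2.connectedComponentsWithStats(m)
    print(n,[(s.tolist(),c.round().tolist()) for s,c in zip(k[2][1:],k[3][1:]) if s[4]>100])
E
```

```text
time_s: 17.65
eef_pos: [459.1, -89.6, 286.1]
ee_rot: [0.004, 0.008, 0.873, 0.487]
force: [-0.5, -0.4, -1.3]
grip_width: 0.105
grip_force: 108.1
time_s: 18.15
eef_pos: [460.2, -45.9, 289.6]
ee_rot: [0.004, 0.009, 0.934, 0.358]
force: [0.4, 0.8, -2.5]
grip_width: 0.102
grip_force: 108.0
time_s: 18.65
eef_pos: [461.3, 13.7, 164.1]
ee_rot: [0.002, 0.008, 1.0, 0.017]
force: [-0.2, -1.0, -2.9]
grip_width: 0.105
grip_force: 107.9
time_s: 18.85
eef_pos: [460.2, 14.9, 155.1]
ee_rot: [-0.001, 0.008, 1.0, 0.0]
force: [-0.5, 0.1, -1.5]
grip_width: 0.098
grip_force: 108.1
[[-1.00000e+00  1.50000e-02 -2.00000e-03  4.60151e+02]
 [ 1.50000e-02  1.00000e+00  0.00000e+00  1.49280e+01]
 [ 2.00000e-03  0.00000e+00 -1.00000e+00  1.55106e+02]
 [ 0.00000e+00  0.00000e+00  0.00000e+00  1.00000e+00]] [-2.22860083e-01  2.37653356e-01  1.77420097e+00 -1.61298480e-04
  1.13222532e+00 -1.77817800e+00]
w5 [([422, 27, 69, 91, 2505], [447.0, 75.0]), ([92, 122, 64, 52, 1850], [124.0, 147.0]), ([212, 137, 38, 36, 1028], [230.0, 155.0]), ([158, 164, 41, 36, 1080], [178.0, 181.0]), ([102, 200, 44, 36, 1107], [123.0, 218.0]), ([207, 201, 52, 41, 1361], [233.0, 221.0]), ([547, 307, 93, 93, 5939], [602.0, 349.0]), ([255, 315, 130, 51, 805], [325.0, 340.0]), ([344, 342, 44, 21, 194], [364.0, 350.0])]
w8 [([0, 7, 137, 122, 11764], [55.0, 76.0]), ([331, 62, 33, 73, 737], [347.0, 97.0]), ([263, 64, 72, 65, 2475], [300.0, 98.0]), ([234, 70, 33, 58, 832], [250.0, 98.0]), ([342, 134, 24, 64, 406], [351.0, 162.0]), ([342, 196, 21, 57, 250], [350.0, 222.0]), ([529, 353, 64, 42, 707], [559.0, 368.0])]
```

```bash
python3 -m jog '[[-0.008,0.015,-0.005,0,0,0,0],[-0.01,0.025,-0.005,0,0,0,0],[-0.01,0.03,-0.005,0,0,0,0],[-0.01,0.025,0,0,0,0,0],[0,0,0,0,0,0.1,0]]'
python3 -m jog '[[0,0,0,0,0,0.145,0],[0,0,0,0,0,0.145,0],[0,0,0,0,0,0.145,0],[0,0,0,0,0,0.145,0],[0,0,0,0,0,0.145,0]]'
python3 -m jog '[[0,0,0,0,0,0.145,0],[0,0,0,0,0,0.145,0],[0,0,0,0,0,0.145,0],[0,0,0,0,0,0.145,0],[0,0,0,0,0,0.145,0]]'
python3 -m jog '[[0,0,0,0,0,0.145,0],[0,0,0,0,0,0.145,0],[0,0,0,0,0,0.065,0],[0,0,0,0,0,0,0],[0,0,0,0,0,0,0]]'
python3 - <<'E'
from h import *
T=tool();print(np.round(T,4))
d=T[:3,:3].T@(np.array([557.5,214.7,T[2,3]])-T[:3,3]);print("go",d, "yaw y",np.arctan2(T[1,1],T[0,1]))
cv2.imwrite("pics/scene9.png",eyes.capture("scene")[:,:,::-1])
a=cv2.imread("pics/scene0.png");b=cv2.imread("pics/scene9.png")
m=(cv2.GaussianBlur(cv2.absdiff(a,b),(3,3),0).max(2)>30).astype("uint8")
k=cv2.connectedComponentsWithStats(m);print([(s.tolist(),c.round().tolist()) for s,c in zip(k[2][1:],k[3][1:]) if s[4]>12])
E
```

```text
time_s: 19.5
eef_pos: [502.0, 108.8, 171.6]
ee_rot: [0.001, 0.059, 0.998, 0.001]
force: [-0.1, 0.3, -2.0]
grip_width: 0.098
grip_force: 108.1
time_s: 20.0
eef_pos: [501.4, 106.4, 171.6]
ee_rot: [0.0, 0.413, 0.911, 0.001]
force: [0.4, 0.8, -1.6]
grip_width: 0.104
grip_force: 108.0
time_s: 20.5
eef_pos: [501.5, 106.3, 171.6]
ee_rot: [0.0, 0.709, 0.705, 0.001]
force: [0.6, 0.3, -1.7]
grip_width: 0.103
grip_force: 108.0
time_s: 21.0
eef_pos: [501.2, 106.7, 171.3]
ee_rot: [0.0, 0.82, 0.572, 0.0]
force: [0.4, -0.1, -1.9]
grip_width: 0.1
grip_force: 108.0
[[ 3.448000e-01  9.387000e-01  4.000000e-04  5.012291e+02]
 [ 9.387000e-01 -3.448000e-01  2.000000e-04  1.066732e+02]
 [ 3.000000e-04  3.000000e-04 -1.000000e+00  1.712831e+02]
 [ 0.000000e+00  0.000000e+00  0.000000e+00  1.000000e+00]]
go [1.20804398e+02 1.55723834e+01 4.36537308e-02] yaw y -0.3520267957536324
[([329, 0, 18, 7, 92], [338.0, 2.0]), ([329, 0, 101, 34, 1861], [384.0, 13.0]), ([420, 0, 30, 52, 929], [434.0, 25.0]), ([441, 0, 44, 47, 812], [463.0, 15.0]), ([541, 0, 25, 74, 1075], [551.0, 33.0]), ([582, 0, 35, 93, 1458], [598.0, 42.0]), ([314, 31, 157, 150, 8534], [380.0, 105.0]), ([396, 39, 4, 5, 16], [397.0, 41.0]), ([381, 42, 33, 16, 221], [395.0, 50.0]), ([406, 42, 4, 5, 16], [408.0, 44.0]), ([417, 47, 4, 6, 16], [418.0, 50.0]), ([382, 56, 7, 8, 44], [385.0, 60.0]), ([391, 58, 8, 8, 50], [395.0, 62.0]), ([401, 58, 23, 9, 149], [412.0, 62.0]), ([386, 67, 17, 6, 61], [394.0, 69.0]), ([510, 66, 54, 37, 563], [537.0, 86.0]), ([552, 88, 8, 4, 14], [555.0, 90.0]), ([558, 90, 33, 49, 682], [573.0, 113.0]), ([474, 101, 12, 12, 29], [479.0, 106.0]), ([513, 124, 57, 25, 428], [544.0, 138.0]), ([428, 141, 44, 17, 444], [448.0, 148.0]), ([279, 145, 21, 10, 84], [287.0, 149.0]), ([311, 154, 7, 6, 28], [314.0, 156.0]), ([320, 180, 63, 42, 933], [351.0, 201.0]), ([387, 203, 122, 82, 4937], [441.0, 247.0])]
```

```bash
python3 -m jog '[[0.02,0.0026,0,0,0,0,0],[0.035,0.0045,0,0,0,0,0],[0.035,0.0045,0.01,0,0,0,0],[0.021,0.0026,0.03,0,0,0,0],[0.01,0.0014,0.03,0,0,0,0]]'
python3 -m jog '[[0,0,0.03,0,0,0,0],[0,0,0.03,0,0,0,0],[0,0,0.012,0,0,0,0],[0,0,0,0,0,0,0],[0,0,0,0,0,0,0]]'
```

```text
time_s: 21.55
eef_pos: [558.1, 217.0, 100.1]
ee_rot: [0.0, 0.82, 0.573, 0.001]
force: [-0.4, -1.3, -2.2]
grip_width: 0.101
grip_force: 108.0
time_s: 22.05
eef_pos: [558.1, 215.4, 30.2]
ee_rot: [0.0, 0.82, 0.572, 0.001]
force: [-0.3, 0.5, -1.7]
grip_width: 0.103
grip_force: 108.1
```

```bash
python3 -m jog '[[0,0,0.008,0,0,0,0],[0,0,0.003,0,0,0,0],[0,0,0.002,0,0,0,0],[0,0,0.001,0,0,0,0],[0,0,0,0,0,0,0]]'; python3 -m jog '[[0,0,0.001,0,0,0,0],[0,0,0,0,0,0,0]]'
```

```text
time_s: 22.55
eef_pos: [557.4, 215.4, 16.2]
ee_rot: [0.0, 0.82, 0.572, -0.0]
force: [-4.4, -1.9, 9.4]
grip_width: 0.098
grip_force: 109.6
time_s: 22.75
eef_pos: [557.5, 215.4, 16.2]
ee_rot: [0.0, 0.82, 0.572, 0.0]
force: [-8.9, -2.9, 17.4]
grip_width: 0.102
grip_force: 111.2
```

Contact is made, so I'll release and retreat.

```bash
python3 -m jog '[[0,0,-0.0015,0,0,0,0],[0,0,0,0,0,0,0.045],[0,0,0,0,0,0,0.045],[0,0,0,0,0,0,0.045],[0,0,0,0,0,0,0.045]]' 60; python3 -m jog '[[0,0,-0.02,0,0,0,0.045],[0,0,-0.03,0,0,0,0.045],[0,0,-0.04,0,0,0,0.045],[0,0,-0.03,0,0,0,0.045],[0,0,0,0,0,0,0.045]]'
python3 - <<'E'
from h import *
T=tool();print(T[:3,3])
b=eyes.capture("wrist")[:,:,::-1];cv2.imwrite("pics/w10.png",b)
a=cv2.imread("pics/w5.png")
for n,i in(("w5",a),("w10",b)):
    h=cv2.cvtColor(np.ascontiguousarray(i),cv2.COLOR_BGR2HSV)
    m=((h[...,0]<22)&(h[...,1]>90)&(h[...,2]>30)).astype("uint8");k=cv2.connectedComponentsWithStats(m)
    print(n,[s.tolist() for s in k[2][1:] if s[4]>100])
    k=cv2.connectedComponentsWithStats((h[:270,:420,2]<40).astype("uint8"));print([s.tolist() for s in k[2][1:] if s[4]>300])
# crate view crop stats: piece-coloured pixels in scene
for n in("scene0","scene10"):
    if n=="scene10": cv2.imwrite("pics/scene10.png",eyes.capture("scene")[:,:,::-1])
    h=cv2.cvtColor(cv2.imread(f"pics/{n}.png"),cv2.COLOR_BGR2HSV)[135:170,272:340];print(n,((h[...,2]>115)&(h[...,1]>80)).sum())
E
```

```text
time_s: 23.25
eef_pos: [557.2, 215.4, 15.1]
ee_rot: [-0.0, 0.82, 0.572, -0.0]
force: [-0.5, 0.3, 0.4]
grip_width: 0.529
grip_force: 0.0
time_s: 23.75
eef_pos: [559.2, 215.8, 139.7]
ee_rot: [0.002, 0.82, 0.572, 0.003]
force: [-0.2, -0.2, 0.2]
grip_width: 0.527
grip_force: 0.0
[559.22343547 215.84663342 139.68464358]
w5 [[422, 27, 69, 91, 2505], [92, 122, 64, 52, 1850], [212, 137, 38, 36, 1028], [158, 164, 41, 36, 1080], [102, 200, 44, 36, 1107], [207, 201, 52, 41, 1361], [547, 307, 93, 93, 5939], [255, 315, 130, 51, 805], [344, 342, 44, 21, 194]]
[[56, 66, 293, 171, 7771], [60, 121, 29, 79, 551], [113, 200, 32, 30, 389]]
w10 [[418, 32, 67, 90, 2387], [544, 307, 96, 93, 6181], [260, 318, 124, 51, 1715]]
[[54, 71, 276, 46, 6228], [330, 123, 17, 117, 1065], [58, 125, 31, 84, 625]]
scene0 0
scene10 69
```

```bash
python3 -m jog '[[0,0,-0.02,0,0,0,0.045],[0,0,0,0,0,0,0.045],[0,0,0,0,0,0,0.045]]'; python3 -c "
from rig import finish_job
print(finish_job())"
```

```text
time_s: 24.15
eef_pos: [557.0, 215.3, 153.9]
ee_rot: [-0.0, 0.82, 0.572, -0.001]
force: [0.8, 0.1, -0.6]
grip_width: 0.529
grip_force: 0.0
the job is handed in; nothing more can be done
None
```

I handed the job in at 24 s of robot time: the saw lies on the board, the tray is empty and back on its mat, and the five offcuts were tipped into the crate, though I didn't count them there and the hand-in returned no verdict.

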